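# Fit the breaker pins and the kneading hook to the dough kneader, and hold it down

### The arm

A 7-joint arm with a two-finger parallel gripper is mounted at the origin on the work surface. World frame = base frame: x ahead of the robot, y to its left, z up, the work surface at z = 0. Lengths are in m, angles in degrees, forces in N, time in s.
With the tool pointing down it reaches from about 0.425 to 0.875 m from the base axis. Payload 4.7 kg.
Tool frame: the origin (TCP) lies at the very end of the fingers, on their centre line; the grasp point (between the pads) lies 19 mm behind it; z points along the fingers, y is the line along which they close (so a half turn about z gives the same grasp; the last joint's range is limited). The gripper opens to 87 mm and grips with 3 to 60 N. Pads are 19 mm wide; open, the fingers measure 117 mm over their backs; the gripper's body (75 mm by 190 mm) begins 51 mm behind the grasp point.
Start: joints at [77.298, 18.392, -4.016, 83.108, 1.295, 78.541, -3.26], TCP at [0.152, -0.632, 0.223] pointing down, gripper open.
Joint ranges: [-163.93, 163.93], [-17.29, 119.83], [-79.2, 71.16], [3.27, 140.29], [-89.18, 269.18], [5.43, 117.66], [-154.24, 154.24]. Speed limits (degrees/s): [147.25, 147.25, 180, 180, 180, 180, 180].

### API

Orientations are given as [roll, pitch, yaw] about the fixed x, y, z axes, in that order (R = Rz(yaw) Ry(pitch) Rx(roll)).
In Python, from cell import get_obs, read_camera, sign_off, silhouettes gives the robot as it stands.
- The arm moves only by the tool play_rows, never from a script. Its argument "steps" is a list that holds one entry, the list of rows, each a list of 7 numbers: the shift along the tool's x, y, z in m, then the turn, a rotation vector about the tool's x, y, z in rad, then the finger opening in m, from 0 to 0.087. A call has 1 to 12 rows; each row shifts and turns the commanded pose from where the row before left it, along the tool's axes as they then stand; what a row does not reach is not made up. A row lasts 1/10 s, in which the tool goes at most 50 mm and 8.59 degrees, less where a joint would pass 70% of its speed; a pose out of reach is approached as far as the arm can. A call is refused whole if a number of a shift passes 0.05 or a number of a turn 0.15, either way. A call with a gripper value outside its range is refused whole. The fingers move at their own pace and stop on an object; "force" is the grip in N (left out, the last holds). Time passes only in rows, so rows that do not move let the fingers close. It gives the time, the measured TCP pose, the force, the opening and the grip force at its end, in the units of the state.
- get_obs(): the state, without advancing time (a new reading comes with each control period).
- read_camera(name): name is "scene" or "top" or "wrist"; returns a dict with "frame" (384x512x3 uint8, red, green, blue), "intrinsics" (3x3 intrinsics, pixels), "k1" (the pictures are not rectified: a ray, as slopes to the right and down, at radius r is drawn at 1 + k1 r^2 times it, then the intrinsics apply), "view" (4x4, takes a point from world to camera coordinates). Camera axes: x right, y up, looking along -z (the intrinsics and any distortion apply to the point x, -y, -z); pixel columns grow to the right and rows downward; lengths in m; the calibration is good to about 2 mm. A picture is of the moment at which its call begins. There is no depth.
- sign_off(): hands the job in; it is judged then, once.
Trained networks look in the newest picture that a camera, given by its name, has taken for a name from the list of things; names that differ only in an ending like _2 or _b are one class to them, and where a whole thing is asked for, a point or a joint stands for the part that bears it (a point fixed in the world has none). Each returns a list of dicts, best first, with "p" (0 to 1); they miss things now and then, are a little off and sometimes report something else, mostly with a low value. They report only what shows in the picture. A call takes as long as a camera call. They do not tell look-alikes from the thing itself.
- silhouettes(camera, name): "pixels" (384x512 bool, what is visible of it) and "extent" ([left, top, right, bottom] in pixels, round what is visible of it).
The state is a dict: "time_s": time; "qpos": joint angles; "joint_velocities": joint speeds; "effort": joint torques, N m; "tool_pos": TCP position; "tool_rot": TCP orientation; "force": force on the tool from outside, world axes, zero at the start; "wrist_torque": the same for the moment, N m; "grip_width": finger opening in m; "grasp_force": force on a finger pad.
Only numpy, scipy, OpenCV 4.12 (cv2) and the standard library are available. Lean on these libraries where they do the work, as an engineer would, in place of code of your own. Each camera call takes 0.05 s, during which the arm holds its last target. There are 200 camera calls.

### The job

Get the dough kneader ready: drop one steel breaker pin into each of the two holes in its deck, all the way down to their collars, and let go of them. Then take the red kneading hook out of its wooden stand, turn it until its cross-shaped stem meshes with the cross slot of the drive coupling, slide it fully home and press it down against the coupling's spring to the end of its travel. Finish like that, still gripping the hook and pressing it down, with everything else left where it was.

Things in the scene. Friction and masses are not known exactly. Their poses are not given: they have to be found in the camera images.
- machine: white low dough kneader base with its bowl taken off, fixed, 210 (x) x 250 (y) x 90 mm tall, standing on the dough board (board top at z = 18 mm); origin at the centre of its underside, z up. The flat deck is its top, 90 mm above the origin. The coupling is at the deck's centre, the two pin holes 90 mm either side of it along the machine's y
- bore_left (a point): mouth centre, at deck level, of the round pin hole on the machine's +y side: 20 mm wide, 32 mm deep, upright, slightly chamfered, a thin blue line round it; axes as the machine's. Either pin may go in either hole
- bore_right (a point): the same on the machine's -y side
- socket (a point): mouth centre of the drive coupling, a 51 mm square block at the deck's centre (dark rim, four brass corner blocks), its top 16 mm above the deck. In its top is a cross-shaped slot, 22 mm deep: two crossing slots along this point's x and y axes, 11 mm wide, 39 mm long; it meshes at every quarter turn. It is turned up to 40 degrees either way from the machine's axes
- coupling (a joint): how far the coupling (and point socket with it) is pressed down against its spring, 0 (up) to 0.010 m (end of travel); it starts to move at about 5 N, the end of travel takes about 11 N, beyond it is a hard stop. The kneading hook's weight alone does not press it. The coupling resists turning (0.4 N m)
- hook: kneading hook, about 250 g, upright in its wooden stand. Origin at the centre of the foot of its stem, z up. From the foot up: a brass cross stem; a steel collar 54 mm wide, 28 to 36 mm above the foot; two steel blades along +x and -x, to 60 mm from the axis, 38 to 52 mm above the foot; a red hub with flat sides, 32 mm (x) by 24 mm (y), 36 to 110 mm above the foot
- hook_grip (a point): on the kneading hook's axis, 90 mm above its foot, in the middle of the red hub's upper part: a good height to grip it across the hub's 24 mm (flat faces towards +y and -y); axes as the hook's
- hook_foot (a point): centre of the foot of the kneading hook's stem. The stem is a cross of two wings along this point's x and y axes, 35 mm across, 7 mm thick, 28 mm long (its lowest 8 mm slimmer as a lead-in: 26 mm across, 3.5 mm thick at the foot). Fully home, the foot is 22 mm below the coupling's top and the collar stands 6 mm above that
- hook_rack: wooden stand for the kneading hook, fixed, 80 x 80 x 45 mm on the board, with a round hole 43 mm wide and 26 mm deep; the hook's foot stands on the hole's floor, 19 mm above the stand's underside, its collar just clear of the top. Origin at the centre of its underside. It stands left or right of the kneader
- pin_a: steel breaker pin with a yellow band, about 90 g, 75 mm long, upright in the blue holder; origin at the centre of its foot, z up along it. Shank 14 mm thick with a tapered foot, up to a collar 28 mm wide from 28 to 33 mm; above that a grip 16 mm thick from 33 to 75 mm. In a hole of the kneader its collar rests on the deck, foot 28 mm below it
- pin_b: the second, identical pin
- pin_holder: blue plastic pin holder, fixed, 60 (x) x 130 (y) x 40 mm on the board; two holes 19 mm wide, 35 mm either side of its centre along y, 26 mm deep, in which the pins stand, collars just clear of its top. Origin at the centre of its underside. It stands on the other side of the kneader from the wooden stand
- rolling_pin: dark wooden rolling pin, 44 mm thick, 360 mm long, lying along its y axis; origin under its middle; not part of the job, on the board
- scraper: steel bench scraper with a wooden grip, about 95 x 110 mm, 18 mm high, lying flat; origin on its underside; not part of the job, on the board
- flour_jar: white jar with a wooden lid, 70 mm wide, 110 mm tall; origin under its centre; not part of the job, on the board
- spice_tin: round blue tin, 80 mm wide, 60 mm tall; origin under its centre; not part of the job, on the board
- stamp: wooden dough stamp, a 64 mm wide disc with a knob, 50 mm tall; origin under its centre; not part of the job, on the board
- spatula: spatula, 240 mm long, lying along x; origin under it; not part of the job, on the board
- oil_bottle: small green closed bottle, 50 mm wide, 120 mm tall; origin under its centre; not part of the job, on the board
Mind the look-alikes: they are no part of the job. Leave any green look-alike of the hook alone.

How it is judged:
By the outcome, as a careful person would: the job done as asked, in the order asked, and still so for the second after the job is handed in, while the arm keeps its last pose, push and grip.
It also fails if it takes over 72 s, if anything falls off the work surface, if the arm or the gripper's body presses on something with over 40 N, if the wrist force passes 120 N, or if a joint passes its speed limit or range.

## Working session

There is one attempt and no reset: what is moved stays moved. The work goes in short steps, Python scripts to look and compute and a tool call to move; the robot and the scene stay as the last step left them, time stands still between calls to the robot, and variables do not carry over. Pictures are saved under pics/ and viewed, at most 10 in all, crops included, and the job is handed in when it is done.

Besides the shell and the picture viewer there is one more tool, called after "Emit:" in YAML: its name, and indented under it one key for each argument. play_rows: Moves the arm, as the interface text tells. Its arguments: {"type":"object","properties":{"steps":{"type":"array","items":{"type":"array","items":{"type":"array","items":{"type":"number"}}}},"force":{"type":"number"}},"required":["steps"]}

```bash
ls; mkdir -p pics; cat > h.py <<'E'
import numpy as np, cv2
from cell import get_obs, read_camera, sign_off, silhouettes
def proj(c,P):
    P=np.atleast_2d(P); q=(c["view"]@np.c_[P,np.ones(len(P))].T).T
    u=q[:,0]/-q[:,2]; v=-q[:,1]/-q[:,2]; s=1+c["k1"]*(u*u+v*v); K=np.array(c["intrinsics"])
    return np.c_[K[0,0]*u*s+K[0,2],K[1,1]*v*s+K[1,2]]
def ray(c,px):
    K=np.array(c["intrinsics"]); px=np.atleast_2d(px).astype(float)
    d=np.c_[(px[:,0]-K[0,2])/K[0,0],(px[:,1]-K[1,2])/K[1,1]]; x=d.copy()
    for _ in range(20): x=d/(1+c["k1"]*(x**2).sum(1,keepdims=True))
    V=np.array(c["view"]); R=V[:3,:3]
    return -R.T@V[:3,3], np.c_[x[:,0],-x[:,1],-np.ones(len(x))]@R
def onz(c,px,z):
    o,d=ray(c,px); return o+d*((z-o[2])/d[:,2])[:,None]
def tri(rs):
    A=0;b=0
    for o,d in rs:
        d=d[0]/np.linalg.norm(d[0]); M=np.eye(3)-np.outer(d,d); A=A+M; b=b+M@o
    return np.linalg.solve(A,b)
E
python3 - <<'E'
from h import *
for n in("scene","top","wrist"):
    c=read_camera(n); cv2.imwrite(f"pics/{n}0.png",c["frame"][:,:,::-1]); print(n,c["k1"],np.round(-np.array(c["view"])[:3,:3].T@np.array(c["view"])[:3,3],3),c["intrinsics"][0][0])
    for o in "machine hook hook_rack pin_a pin_b pin_holder bore_left socket".split():
        for s in silhouettes(n,o)[:3]: print(o,round(s["p"],2),np.round(s["extent"],0),s["pixels"].sum())
print(get_obs())
a=cv2.imread("pics/scene0.png");b=cv2.imread("pics/top0.png")
E
```

```text
pics
scene -0.020150303020443915 [ 1.248 -0.183  1.177] 464.62604190244303
machine 0.51 [214. 159. 312. 245.] 6902
hook 0.93 [121. 194. 140. 232.] 450
hook 0.88 [130. 126. 142. 157.] 374
hook_rack 0.79 [113. 199. 155. 243.] 663
pin_a 0.6 [360. 160. 374. 176.] 90
pin_a 0.57 [338. 169. 346. 180.] 94
pin_b 0.6 [360. 160. 374. 176.] 90
pin_b 0.57 [338. 169. 346. 180.] 94
pin_holder 0.83 [326. 167. 377. 196.] 880
bore_left 0.92 [215. 161. 311. 248.] 6830
bore_left 0.65 [199. 260. 330. 307.] 1951
bore_left 0.54 [323. 166. 377. 198.] 766
socket 0.64 [250. 183. 272. 207.] 399
socket 0.55 [215. 158. 311. 248.] 7003
socket 0.35 [114. 200. 154. 239.] 642
top -0.07778073446446869 [0.322 0.003 1.311] 414.7675260568133
machine 0.85 [193. 131. 284. 214.] 6243
hook 0.93 [350. 163. 370. 199.] 371
hook 0.78 [340. 258. 362. 295.] 350
hook_rack 0.66 [338. 168. 373. 200.] 379
pin_holder 0.77 [121. 175. 168. 201.] 682
bore_left 0.8 [192. 133. 282. 212.] 6137
socket 0.91 [228. 156. 250. 179.] 306
wrist -0.028395362580377646 [ 0.231 -0.613  0.385] 268.23258975005075
hook 0.88 [  0.  30.  35. 100.] 1603
{'time_s': 1.35, 'qpos': array([77.29814517, 18.3908547 , -4.01794485, 83.10594909,  1.29622942,
       78.54247299, -3.25864701]), 'joint_velocities': array([ 0.07018521, -0.00917014, -0.03784444,  0.03500098,  0.00041476,
       -0.07388283, -0.03557516]), 'effort': array([ 4.04548437e-04, -4.91099203e+01, -4.02793558e-01, -3.12768066e+01,
       -6.35644631e-02,  3.36216646e-02,  3.14592214e-06]), 'tool_pos': array([ 0.15183573, -0.63204223,  0.22261297]), 'tool_rot': array([1.79994068e+02, 3.37187851e-03, 1.35139630e+01]), 'force': array([-0.19917633, -0.80548354, -0.69949299]), 'wrist_torque': array([-0.02105277, -0.00337301, -0.02856635]), 'grasp_force': 0.0, 'grip_width': 0.08690889635700526}
```

```bash
python3 - <<'E'
import cv2
for n in("scene","top"):
    cv2.imwrite(f"pics/{n}0b.png",cv2.resize(cv2.imread(f"pics/{n}0.png"),(800,600),interpolation=cv2.INTER_CUBIC))
E
```

```text
(no output)
```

View pics/scene0b.png

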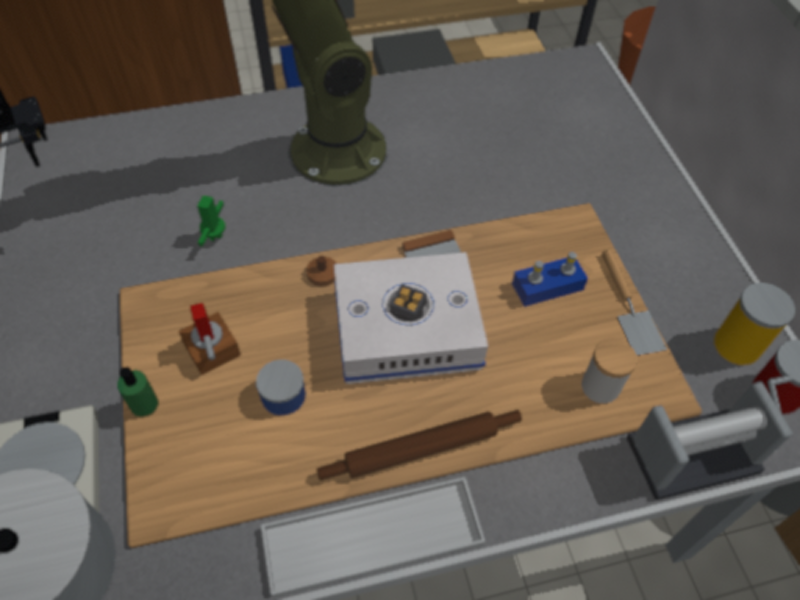

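View pics/top0b.png

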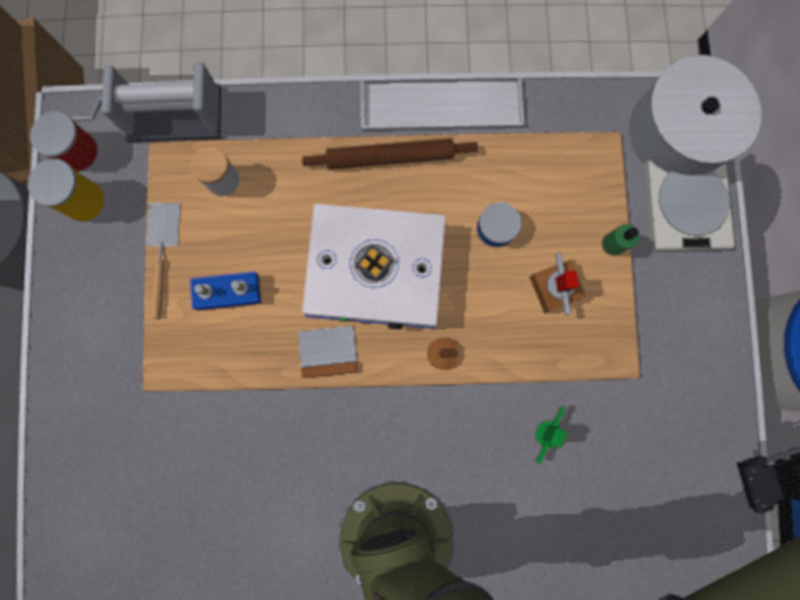

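```bash
python3 - <<'E'
from h import *
c=read_camera("top"); s=1/1.5625
for n,p,z in [("bl",(326,260),.108),("br",(421,268),.108),("so",(374,263),.124),("pA",(205,291),.105),("pB",(240,287),.105),("hook",(568,281),.147),("bl1",(560,255),.082),("bl2",(569,312),.082),("tin",(500,222),.078),("bottle",(630,232),.138)]:
    print(n,np.round(onz(c,np.array(p)*s,z),3))
c=read_camera("wrist");V=np.array(c["view"]);print(np.round(V,3))
E
```

```text
bl [[0.541 0.117 0.108]]
br [[ 0.521 -0.062  0.108]]
so [[0.53  0.026 0.124]]
pA [[0.489 0.346 0.105]]
pB [[0.495 0.28  0.105]]
hook [[ 0.484 -0.328  0.147]]
bl1 [[ 0.545 -0.334  0.082]]
bl2 [[ 0.433 -0.345  0.082]]
tin [[ 0.614 -0.221  0.078]]
bottle [[ 0.575 -0.455  0.138]]
[[ 0.233 -0.972  0.    -0.65 ]
 [ 0.93   0.223 -0.291  0.034]
 [ 0.283  0.068  0.957 -0.392]
 [ 0.     0.     0.     1.   ]]
```

Emit:
play_rows:
  steps:
    - [[0, 0, -0.01, 0, 0, -0.148, 0.06], [0, 0, -0.01, 0, 0, -0.148, 0.06], [0, 0, -0.01, 0, 0, -0.148, 0.06], [0, 0, -0.01, 0, 0, -0.148, 0.06], [0, 0, -0.01, 0, 0, -0.148, 0.06], [0, 0, -0.01, 0, 0, -0.148, 0.06], [0, 0, -0.01, 0, 0, -0.148, 0.06], [0, 0, -0.01, 0, 0, -0.148, 0.06], [0, 0, 0, 0, 0, -0.15, 0.06]]

```text
time_s: 2.35
tool_pos: [0.152, -0.6327, 0.3044]
tool_rot: [180.0, 0.2, 90.3]
force: [0.6, 0.3, 0.0]
grip_width: 0.0603
grasp_force: 0.0
```

Emit:
play_rows:
  steps:
    - [[0.025, 0.039, 0, 0, 0, 0, 0.06], [0.025, 0.039, 0, 0, 0, 0, 0.06], [0.025, 0.039, 0, 0, 0, 0, 0.06], [0.025, 0.039, 0, 0, 0, 0, 0.06], [0.025, 0.039, 0, 0, 0, 0, 0.06], [0.025, 0.039, 0, 0, 0, 0, 0.06], [0.025, 0.039, 0, 0, 0, 0, 0.06], [0.025, 0.039, 0, 0, 0, 0, 0.06], [0, 0.01, 0, 0, 0, 0, 0.06], [0, 0, 0, 0, 0, 0, 0.06]]

```text
time_s: 3.35
tool_pos: [0.4762, -0.4305, 0.3023]
tool_rot: [180.0, -0.0, 90.2]
force: [-0.2, -1.4, -0.8]
grip_width: 0.0603
grasp_force: 0.0
```

```bash
python3 - <<'E'
from h import *
c=read_camera("wrist"); np.save("hook.npy",c,allow_pickle=True); cv2.imwrite("pics/hook1.png",c["frame"][:,:,::-1])
E
```

Emit:
play_rows:
  steps:
    - [[0.042, 0.0, 0, 0, 0, 0, 0.06], [0.042, 0.0, 0, 0, 0, 0, 0.06], [0.042, 0.0, 0, 0, 0, 0, 0.06], [0.042, 0.0, 0, 0, 0, 0, 0.06], [0.042, 0.0, 0, 0, 0, 0, 0.06], [0.042, 0.0, 0, 0, 0, 0, 0.06], [0.042, 0.0, 0, 0, 0, 0, 0.06], [0.042, 0.0, 0, 0, 0, 0, 0.06], [0, 0, 0, 0, 0, 0, 0.06], [0, 0, 0, 0, 0, 0, 0.06]]

```text
time_s: 4.4
tool_pos: [0.4737, -0.0977, 0.303]
tool_rot: [180.0, 0.1, 89.9]
force: [0.2, -0.3, -0.0]
grip_width: 0.0599
grasp_force: 0.0
```

```bash
python3 - <<'E'
from h import *
c=read_camera("wrist"); np.save("mach.npy",c,allow_pickle=True); cv2.imwrite("pics/mach1.png",c["frame"][:,:,::-1])
a=cv2.imread("pics/hook1.png");b=c["frame"][:,:,::-1]
cv2.imwrite("pics/hm.png",cv2.resize(np.hstack([a[:,56:456],b[:,56:456]]),(800,384)))
E
```

```text
(no output)
```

View pics/hm.png

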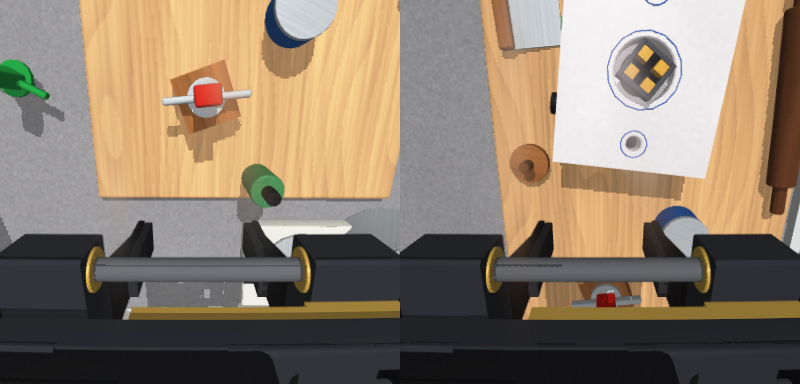

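Emit:
play_rows:
  steps:
    - [[0.042, 0.01, 0, 0, 0, 0, 0.06], [0.042, 0.01, 0, 0, 0, 0, 0.06], [0.042, 0.01, 0, 0, 0, 0, 0.06], [0, 0, 0, 0, 0, 0, 0.06], [0, 0, 0, 0, 0, 0, 0.06]]

```text
time_s: 4.95
tool_pos: [0.5047, 0.028, 0.3023]
tool_rot: [-180.0, 0.0, 89.9]
force: [0.7, -1.1, -0.4]
grip_width: 0.0599
grasp_force: 0.0
```

```bash
python3 - <<'E'
from h import *
c=read_camera("wrist"); np.save("mach2.npy",c,allow_pickle=True); cv2.imwrite("pics/mach2.png",c["frame"][:,:,::-1])
E
```

Emit:
play_rows:
  steps:
    - [[0.042, -0.005, 0, 0, 0, 0, 0.06], [0.042, -0.005, 0, 0, 0, 0, 0.06], [0.042, -0.005, 0, 0, 0, 0, 0.06], [0.03, 0, 0, 0, 0, 0, 0.06], [0, 0, 0, 0, 0, 0, 0.06], [0, 0, 0, 0, 0, 0, 0.06]]

```text
time_s: 5.6
tool_pos: [0.4904, 0.1833, 0.3022]
tool_rot: [-180.0, 0.1, 89.8]
force: [0.2, 0.1, -0.7]
grip_width: 0.0598
grasp_force: 0.0
```

```bash
python3 - <<'E'
from h import *
c=read_camera("wrist"); np.save("pins.npy",c,allow_pickle=True); cv2.imwrite("pics/pins.png",c["frame"][:,:,::-1])
a=cv2.imread("pics/mach2.png");b=c["frame"][:,:,::-1]
d=np.hstack([a[:230,106:406],b[:230,106:406]])
cv2.imwrite("pics/mp.png",cv2.resize(d,(800,int(230*800/600)),interpolation=cv2.INTER_CUBIC))
E
```

```text
(no output)
```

View pics/mp.png

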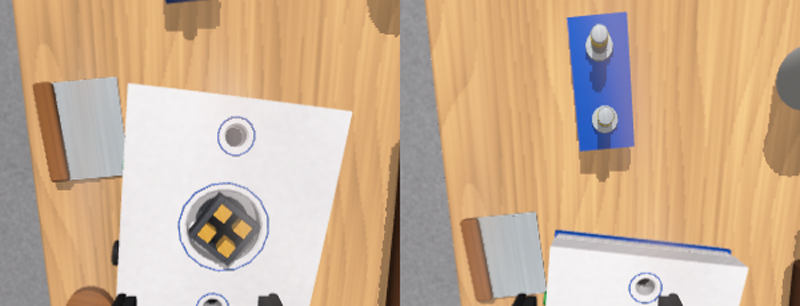

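```bash
cat > m.py <<'E'
from h import *
def blobs(c,lo,hi,roi,amin=12,close=0):
    h=cv2.cvtColor(c["frame"],cv2.COLOR_RGB2HSV); m=cv2.inRange(h,lo,hi)
    M=np.zeros_like(m);x0,y0,x1,y1=roi;M[y0:y1,x0:x1]=m[y0:y1,x0:x1]
    n,l,s,ce=cv2.connectedComponentsWithStats(M)
    return [(s[i],ce[i],np.argwhere(l==i)[:,::-1]) for i in range(1,n) if s[i,4]>=amin]
E
python3 - <<'E'
from m import *
for n in("mach","mach2","pins"):
    c=np.load(n+".npy",allow_pickle=True).item()
    print(n)
    for s,ce,p in blobs(c,(105,70,60),(130,255,255),(150,0,450,232),30):
        if len(p)<800 or 1:
            hull=cv2.convexHull(p.astype(np.int32)); e=cv2.fitEllipse(hull) if len(hull)>4 else None
            # circle in deck plane
            q=onz(c,hull[:,0],.108)[:,:2]; A=np.c_[2*q,np.ones(len(q))]; sol=np.linalg.lstsq(A,(q**2).sum(1),rcond=None)[0]; r=np.sqrt(sol[2]+sol[0]**2+sol[1]**2)
            res=np.abs(np.linalg.norm(q-sol[:2],axis=1)-r).max()
            print("blue",s,np.round(sol[:2],4),"r",round(r,4),"res",round(res,4))
    bl=blobs(c,(12,110,120),(28,255,255),(200,0,350,232),20)
    for s,ce,p in bl:
        print("brass",s,np.round(ce,1),np.round(onz(c,ce,.124),4))
c=np.load("hook.npy",allow_pickle=True).item()
for s,ce,p in blobs(c,(0,150,60),(6,255,255),(200,0,350,232),20)+blobs(c,(174,150,60),(180,255,255),(200,0,350,232),20): print("red",s,ce)
E
```

```text
mach
blue [291  30  47  46  84] [0.5328 0.0286] r 0.0459 res 0.0003
blue [305  85  29  24  44] [0.5377 0.0227] r 0.0386 res 0.0005
blue [312 206  40  23 401] [ 0.5881 -0.1726] r 0.0258 res 0.0037
brass [215   0   4  16  37] [216.5   5.7] [[0.434  0.0944 0.124 ]]
brass [294  45  16  17 156] [301.2  52.7] [[0.5303 0.0462 0.124 ]]
brass [ 200   46  150  186 8550] [252.5 184.6] [[ 0.4733 -0.1124  0.124 ]]
brass [309  59  17  17 166] [317.   67.2] [[0.5497 0.0307 0.124 ]]
brass [283  63  12  16 109] [288.2  70.5] [[0.5158 0.027  0.124 ]]
brass [296  77  16  16 145] [303.3  84.5] [[0.5343 0.0114 0.124 ]]
mach2
blue [240 138  32  64  98] [0.5312 0.0284] r 0.0454 res 0.0009
brass [ 200    0  150   80 9647] [278.1  33.2] [[0.5339 0.1924 0.124 ]]
brass [266 153  14  15 118] [272.7 160.2] [[0.5301 0.0464 0.124 ]]
brass [280 166  15  14 122] [286.7 171.7] [[0.5486 0.0312 0.124 ]]
brass [254 168  14  15 126] [260.8 174.6] [[0.515  0.0274 0.124 ]]
brass [268 177  15  17 151] [274.9 185. ] [[0.5336 0.0133 0.124 ]]
brass [338 182  12  50 303] [345.6 214.2] [[ 0.6314 -0.0285  0.124 ]]
pins
blue [ 231    9   50  105 3570] [0.4939 0.3199] r 0.0557 res 0.0306
blue [222 173 132  18 341] [ 0.5144 -0.0508] r 0.2372 res 0.0109
brass [  200     0   150   208 20797] [278.7  93.4] [[0.5217 0.2825 0.124 ]]
brass [250  31  11   5  23] [254.9  33. ] [[0.4933 0.3477 0.124 ]]
brass [206 221   9  11  57] [210.5 225.8] [[0.4313 0.1101 0.124 ]]
red [250  83  28  24 589] [263.6196944   94.73005093]
```

```bash
python3 - <<'E'
from m import *
for n,roi in(("mach2",(266,84,300,118)),("mach",(272,126,306,160)),("pins",(272,198,306,232)),("mach2",(250,212,282,240))):
    c=np.load(n+".npy",allow_pickle=True).item()
    x0,y0,x1,y1=roi; f=c["frame"][y0:y1,x0:x1].astype(int)
    m=((f[:,:,2]-f[:,:,0])>25)&(f[:,:,2]>90)
    p=np.argwhere(m)[:,::-1]+[x0,y0]
    q=onz(c,cv2.convexHull(p.astype(np.int32))[:,0],.108)[:,:2]; A=np.c_[2*q,np.ones(len(q))]; sol=np.linalg.lstsq(A,(q**2).sum(1),rcond=None)[0]; r=np.sqrt(sol[2]+sol[0]**2+sol[1]**2)
    print(n,m.sum(),np.round(sol[:2],4),r,np.abs(np.linalg.norm(q-sol[:2],axis=1)-r).max())
# pins crop enlarged and hook crop
c=np.load("pins.npy",allow_pickle=True).item(); a=c["frame"][0:120,215:295,::-1]
d=np.load("hook.npy",allow_pickle=True).item(); b=d["frame"][40:160,205:325,::-1]
cv2.imwrite("pics/crop2.png",cv2.resize(np.hstack([a,b]),None,fx=4,fy=4,interpolation=cv2.INTER_CUBIC))
E
```

```text
mach2 111 [0.5428 0.1181] 0.017991545219511882 0.0003428834623895177
mach 107 [ 0.5219 -0.0609] 0.01799934827985313 0.0002770867777973779
pins 96 [0.5427 0.1174] 0.018098706513249203 0.00045692374230009436
mach2 81 [ 0.5218 -0.061 ] 0.018007180786829436 0.00045597735495912436
```

View pics/crop2.png

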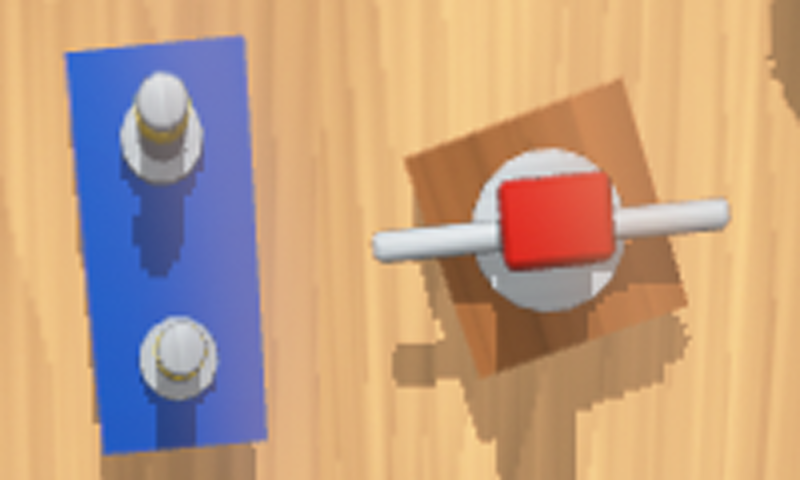

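```bash
python3 - <<'E'
from m import *
c=np.load("pins.npy",allow_pickle=True).item()
for n,p,z in (("A",(162,98),.107),("Ac",(161,138),.065),("B",(183,345),.107),("Bc",(179,358),.065),("h1",(66,52),.058),("h2",(243,37),.058),("h3",(267,438),.058),("h4",(103,454),.058)):
    print(n,np.round(onz(c,np.array(p)/4+[215,0],z),4))
c=np.load("hook.npy",allow_pickle=True).item(); T=lambda p:(np.array(p)-[320,0])/4+[205,40]
e=[onz(c,T(p),.086)[0] for p in((376,246),(727,213))]; print(e,(e[0]+e[1])/2,np.degrees(np.arctan2(*(e[1]-e[0])[[1,0]])),np.linalg.norm(e[1]-e[0]))
t=[onz(c,T(p),.147)[0] for p in((499,182),(611,171),(614,262),(507,270))]; print(np.round(t,4),np.mean(t,0))
print(onz(c,T((548,230)),.073))
E
```

```text
A [[0.4942 0.361  0.107 ]]
Ac [[0.4942 0.3604 0.065 ]]
B [[0.5006 0.292  0.107 ]]
Bc [[0.5003 0.291  0.065 ]]
h1 [[0.4626 0.3882 0.058 ]]
h2 [[0.5215 0.3924 0.058 ]]
h3 [[0.5325 0.2639 0.058 ]]
h4 [[0.4728 0.2585 0.058 ]]
[array([ 0.43048275, -0.33920231,  0.086     ]), array([ 0.54798177, -0.328223  ,  0.086     ])] [ 0.48923226 -0.33371265  0.086     ] 5.338315578163528 0.11801087018115493
[[ 0.4726 -0.3239  0.147 ]
 [ 0.5037 -0.3209  0.147 ]
 [ 0.5052 -0.345   0.147 ]
 [ 0.4749 -0.3473  0.147 ]] [ 0.48907559 -0.33428184  0.147     ]
[[ 0.48865748 -0.3334048   0.073     ]]
```

Emit:
play_rows:
  steps:
    - [[0.044, 0.001, 0.02, 0, 0, 0, 0.05], [0.044, 0.001, 0.02, 0, 0, 0, 0.05], [0.044, 0.001, 0.02, 0, 0, 0, 0.05], [0.045, 0, 0.02, 0, 0, 0, 0.05], [0, 0, 0.04, 0, 0, 0, 0.05], [0, 0, 0.04, 0, 0, 0, 0.05], [0, 0, 0.01, 0, 0, 0, 0.05], [0, 0, 0, 0, 0, 0, 0.05], [0, 0, 0, 0, 0, 0, 0.05]]

```text
time_s: 6.55
tool_pos: [0.4946, 0.3619, 0.1342]
tool_rot: [179.9, -0.0, 89.8]
force: [0.3, 1.0, 0.5]
grip_width: 0.0503
grasp_force: 0.0
```

Emit:
play_rows:
  force: 30
  steps:
    - [[-0.001, 0, 0.025, 0, 0, 0, 0.05], [0, 0, 0.025, 0, 0, 0, 0.05], [0, 0, 0.012, 0, 0, 0, 0.05], [0, 0, 0, 0, 0, 0, 0.05], [0, 0, 0, 0, 0, 0, 0.0], [0, 0, 0, 0, 0, 0, 0.0], [0, 0, 0, 0, 0, 0, 0.0], [0, 0, 0, 0, 0, 0, 0.0], [0, 0, 0, 0, 0, 0, 0.0], [0, 0, 0, 0, 0, 0, 0]]

```text
time_s: 7.55
tool_pos: [0.4929, 0.3617, 0.0707]
tool_rot: [180.0, -0.0, 89.9]
force: [-0.6, -1.0, 1.1]
grip_width: 0.0151
grasp_force: 30.0
```

Emit:
play_rows:
  steps:
    - [[0, 0, -0.02, 0, 0, 0, 0], [0, 0, -0.03, 0, 0, 0, 0], [0, 0, -0.04, 0, 0, 0, 0], [0, 0, -0.03, 0, 0, 0, 0], [-0.04, 0.008, 0, 0, 0, 0, 0], [-0.04, 0.008, 0, 0, 0, 0, 0], [-0.04, 0.008, 0, 0, 0, 0, 0], [-0.04, 0.008, 0, 0, 0, 0, 0], [-0.04, 0.008, 0, 0, 0, 0, 0], [-0.043, 0.009, 0, 0, 0, 0, 0], [0, 0, 0, 0, 0, 0, 0], [0, 0, 0, 0, 0, 0, 0]]

```text
time_s: 8.75
tool_pos: [0.5417, 0.117, 0.1902]
tool_rot: [-180.0, 0.0, 89.7]
force: [0.0, 0.0, -0.5]
grip_width: 0.0148
grasp_force: 30.0
```

Emit:
play_rows:
  steps:
    - [[0.002, 0.001, 0.02, 0, 0, 0, 0], [0, 0, 0.015, 0, 0, 0, 0], [0, 0, 0.012, 0, 0, 0, 0], [0, 0, 0.012, 0, 0, 0, 0], [0, 0, 0.01, 0, 0, 0, 0], [0, 0, 0, 0, 0, 0, 0], [0, 0, 0, 0, 0, 0, 0]]

```text
time_s: 9.45
tool_pos: [0.5426, 0.1207, 0.1215]
tool_rot: [-180.0, -0.0, 90.0]
force: [0.1, 0.9, -0.2]
grip_width: 0.0152
grasp_force: 30.0
```

Emit:
play_rows:
  steps:
    - [[-0.001, 0, 0.002, 0, 0, 0, 0], [0, 0, 0.001, 0, 0, 0, 0], [0, 0, 0, 0, 0, 0, 0.04], [0, 0, 0, 0, 0, 0, 0.04], [0, 0, 0, 0, 0, 0, 0.04]]

```text
time_s: 9.95
tool_pos: [0.5428, 0.1196, 0.1188]
tool_rot: [180.0, 0.0, 89.9]
force: [0.2, -0.2, -0.2]
grip_width: 0.0315
grasp_force: 0.0
```

Emit:
play_rows:
  steps:
    - [[0, 0, -0.02, 0, 0, 0, 0.05], [0, 0, -0.03, 0, 0, 0, 0.05], [0, 0, -0.03, 0, 0, 0, 0.05], [0.042, -0.01, 0, 0, 0, 0, 0.05], [0.042, -0.01, 0, 0, 0, 0, 0.05], [0.044, -0.011, 0, 0, 0, 0, 0.05], [0.044, -0.011, 0, 0, 0, 0, 0.05], [0, 0, 0.035, 0, 0, 0, 0.05], [0, 0, 0.03, 0, 0, 0, 0.05], [0, 0, 0, 0, 0, 0, 0.05], [0, 0, 0, 0, 0, 0, 0.05]]

```text
time_s: 11.05
tool_pos: [0.5008, 0.2916, 0.1339]
tool_rot: [-180.0, -0.0, 89.9]
force: [0.1, 0.8, 0.4]
grip_width: 0.05
grasp_force: 0.0
```

```bash
python3 - <<'E'
from h import *
c=read_camera("scene"); p=proj(c,[[.5428,.118,.11],[.5219,-.061,.108]]); print(p); x,y=p.mean(0).astype(int)
cv2.imwrite("pics/s2.png",cv2.resize(c["frame"][y-60:y+60,x-60:x+100,::-1],None,fx=4,fy=4,interpolation=cv2.INTER_CUBIC))
E
```

```text
[[292.40379163 191.68239435]
 [228.72706784 198.37613535]]
```

View pics/s2.png

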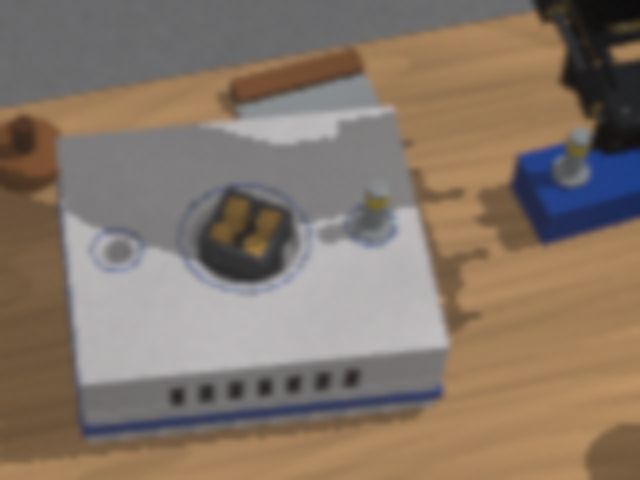

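Pin A stands in the left bore with its collar on the deck (crop px ~375,225); pin B is still in the holder. I'll pick up B next.

Emit:
play_rows:
  steps:
    - [[0, 0, 0.025, 0, 0, 0, 0.05], [0, 0, 0.025, 0, 0, 0, 0.05], [0, 0, 0.012, 0, 0, 0, 0.05], [0, 0, 0, 0, 0, 0, 0.05], [0, 0, 0, 0, 0, 0, 0.0], [0, 0, 0, 0, 0, 0, 0.0], [0, 0, 0, 0, 0, 0, 0.0], [0, 0, 0, 0, 0, 0, 0.0], [0, 0, 0, 0, 0, 0, 0.0]]

```text
time_s: 12.0
tool_pos: [0.5009, 0.2917, 0.0719]
tool_rot: [180.0, -0.0, 89.9]
force: [0.2, 0.2, -1.0]
grip_width: 0.018
grasp_force: 0.0
```

Emit:
play_rows:
  steps:
    - [[0, 0, 0, 0, 0, 0, 0], [0, 0, 0, 0, 0, 0, 0], [0, 0, -0.02, 0, 0, 0, 0], [0, 0, -0.03, 0, 0, 0, 0], [0, 0, -0.05, 0, 0, 0, 0], [0, 0, -0.04, 0, 0, 0, 0], [0, 0, -0.02, 0, 0, 0, 0], [-0.042, 0, 0, 0, 0, 0, 0], [-0.042, 0, 0, 0, 0, 0, 0], [-0.042, 0, 0, 0, 0, 0, 0], [-0.042, 0, 0, 0, 0, 0, 0], [0, 0, 0, 0, 0, 0, 0]]

```text
time_s: 13.2
tool_pos: [0.5012, 0.1154, 0.2307]
tool_rot: [-180.0, 0.3, 89.3]
force: [0.3, -0.3, -2.2]
grip_width: 0.0153
grasp_force: 29.9
```

Emit:
play_rows:
  steps:
    - [[-0.045, 0.005, 0, 0, 0, 0, 0], [-0.045, 0.005, 0, 0, 0, 0, 0], [-0.045, 0.005, 0, 0, 0, 0, 0], [-0.045, 0.006, 0.01, 0, 0, 0, 0], [-0.0045, 0, 0.02, 0, 0, 0, 0], [0, 0, 0, 0, 0, 0, 0], [0, 0, 0, 0, 0, 0, 0]]

```text
time_s: 13.9
tool_pos: [0.5212, -0.0592, 0.2015]
tool_rot: [-179.9, -0.1, 90.1]
force: [-0.1, 0.9, -0.5]
grip_width: 0.0152
grasp_force: 29.9
```

Emit:
play_rows:
  steps:
    - [[-0.0015, 0.0005, 0.025, 0, 0, 0, 0], [0, 0, 0.015, 0, 0, 0, 0], [0, 0, 0.012, 0, 0, 0, 0], [0, 0, 0.012, 0, 0, 0, 0], [0, 0, 0.012, 0, 0, 0, 0], [0, 0, 0.003, 0, 0, 0, 0], [0, 0, 0, 0, 0, 0, 0]]

```text
time_s: 14.6
tool_pos: [0.5216, -0.0623, 0.1221]
tool_rot: [-179.9, -0.0, 90.0]
force: [0.3, 0.5, -0.6]
grip_width: 0.0152
grasp_force: 29.9
```

Emit:
play_rows:
  steps:
    - [[0.001, 0, 0.002, 0, 0, 0, 0], [0, 0, 0, 0, 0, 0, 0], [0, 0, 0, 0, 0, 0, 0.04], [0, 0, 0, 0, 0, 0, 0.04], [0, 0, 0, 0, 0, 0, 0.04], [0, 0, -0.02, 0, 0, 0, 0.05], [0, 0, -0.03, 0, 0, 0, 0.05], [0, 0, -0.04, 0, 0, 0, 0.05], [0, 0, -0.04, 0, 0, 0, 0.05], [0, 0, 0, 0, 0, 0, 0.05], [0, 0, 0, 0, 0, 0, 0.05]]

```text
time_s: 15.7
tool_pos: [0.5225, -0.0615, 0.2515]
tool_rot: [179.9, 0.1, 89.9]
force: [-0.2, -0.1, -0.8]
grip_width: 0.0497
grasp_force: 0.0
```

Emit:
play_rows:
  steps:
    - [[-0.045, -0.005, 0, 0, 0, 0, 0.05], [-0.045, -0.006, 0, 0, 0, 0, 0.05], [-0.045, -0.005, 0, 0, 0, 0, 0.05], [-0.045, -0.006, 0, 0, 0, 0, 0.05], [-0.045, -0.005, 0, 0, 0, 0, 0.05], [-0.0475, -0.0065, 0, 0, 0, 0, 0.05], [0, 0, 0, 0, 0, 0.1475, 0.05], [0, 0, 0, 0, 0, 0.1475, 0.05], [0, 0, 0, 0, 0, 0.1475, 0.05], [0, 0, 0, 0, 0, 0.1475, 0.05], [0, 0, 0, 0, 0, 0.1475, 0.05], [0, 0, 0, 0, 0, 0.1475, 0.05]]

```text
time_s: 16.9
tool_pos: [0.4873, -0.3334, 0.2484]
tool_rot: [-179.8, 0.1, 38.9]
force: [0.4, -0.5, 0.2]
grip_width: 0.0493
grasp_force: 0.0
```

Emit:
play_rows:
  steps:
    - [[0, 0, 0, 0, 0, 0.1475, 0.05], [0, 0, 0, 0, 0, 0.1475, 0.05], [0, 0, 0, 0, 0, 0.1475, 0.05], [0, 0, 0, 0, 0, 0.1475, 0.05], [0, 0, 0, 0, 0, 0, 0.05], [0, 0, 0, 0, 0, 0, 0.05]]

```text
time_s: 17.5
tool_pos: [0.4876, -0.3335, 0.2492]
tool_rot: [-179.9, 0.1, 5.6]
force: [0.8, -0.1, 0.4]
grip_width: 0.0501
grasp_force: 0.0
```

```bash
python3 - <<'E'
from h import *
o=get_obs(); print(o["tool_pos"],o["tool_rot"],o["qpos"])
y=np.radians(o["tool_rot"][2]); d=np.array([.489,-.334])-o["tool_pos"][:2]
print("tool dx,dy",d@[np.cos(y),np.sin(y)],d@[np.sin(y),-np.cos(y)])
c=read_camera("scene"); x,yy=proj(c,[[.53,.03,.11]])[0].astype(int)
cv2.imwrite("pics/s3.png",cv2.resize(c["frame"][yy-50:yy+70,x-150:x+50,::-1],None,fx=4,fy=4,interpolation=cv2.INTER_CUBIC))
E
```

```text
[ 0.48762849 -0.33347972  0.24922261] [-1.79919291e+02  9.68773861e-02  5.64508872e+00] [ 57.1074426   12.7051679  -29.65279604  88.71061674   6.32249687
  80.38775302 -57.36716062]
tool dx,dy 0.0013136798127112784 0.0006526665112099996
```

View pics/s3.png

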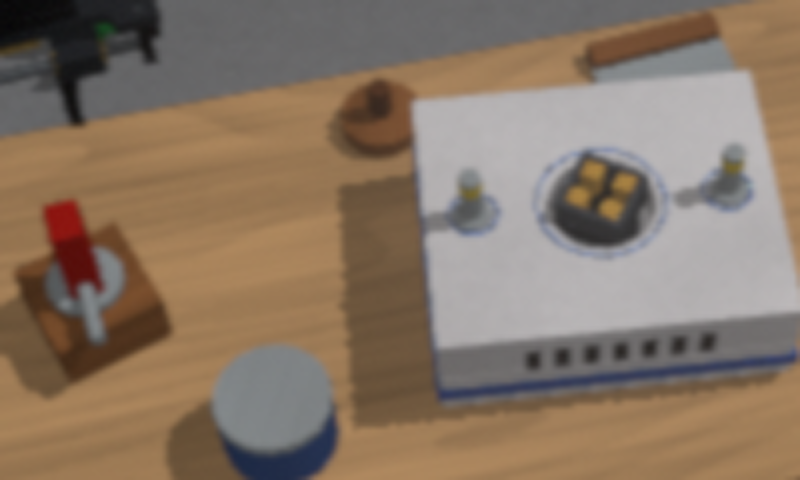

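```bash
python3 - <<'E'
from m import *
for n in("scene","top"):
    c=read_camera(n)
    for b in((.5427,.1178),(.5219,-.0609)):
        u=proj(c,[[*b,.145]])[0].astype(int)
        for s,ce,p in blobs(c,(18,60,60),(34,255,255),(u[0]-9,u[1]-9,u[0]+9,u[1]+9),3): print(n,b,s[4],np.round(onz(c,ce,.140)[0]-[*b,0],4))
    for s in silhouettes(n,"pin_a"): 
        y,x=np.argwhere(s["pixels"]).mean(0); print(n,round(s["p"],2),s["extent"],np.round(onz(c,(x,y),.13),4))
E
```

```text
scene (0.5427, 0.1178) 12 [0.0009 0.0009 0.14  ]
scene (0.5219, -0.0609) 13 [ 1.0e-04 -1.1e-03  1.4e-01]
scene 0.51 [249.2, 184.2, 271.0, 207.3] [[0.5423 0.0247 0.13  ]]
scene 0.47 [291.6, 178.9, 298.2, 192.9] [[0.5428 0.1179 0.13  ]]
scene 0.46 [224.0, 186.5, 233.2, 199.7] [[ 0.5249 -0.0633  0.13  ]]
top 0.49 [202.2, 156.8, 212.3, 170.8] [[0.5431 0.1179 0.13  ]]
```

Emit:
play_rows:
  steps:
    - [[0.001, 0.0005, 0.04, 0, 0, 0, 0.05], [0, 0, 0.035, 0, 0, 0, 0.05], [0, 0, 0.025, 0, 0, 0, 0.05], [0, 0, 0.02, 0, 0, 0, 0.05], [0, 0, 0.018, 0, 0, 0, 0.05], [0, 0, 0, 0, 0, 0, 0.05], [0, 0, 0, 0, 0, 0, 0.05]]

```text
time_s: 18.45
tool_pos: [0.4893, -0.3343, 0.1129]
tool_rot: [-180.0, -0.0, 5.5]
force: [-0.8, -0.0, 0.2]
grip_width: 0.05
grasp_force: 0.0
```

Emit:
play_rows:
  force: 55
  steps:
    - [[0, 0, 0.004, 0, 0, 0, 0.05], [0, 0, 0, 0, 0, 0, 0], [0, 0, 0, 0, 0, 0, 0], [0, 0, 0, 0, 0, 0, 0], [0, 0, 0, 0, 0, 0, 0], [0, 0, 0, 0, 0, 0, 0], [0, 0, 0, 0, 0, 0, 0]]

```text
time_s: 19.15
tool_pos: [0.4893, -0.3344, 0.1088]
tool_rot: [180.0, -0.0, 5.4]
force: [-0.3, 0.2, 2.4]
grip_width: 0.0235
grasp_force: 55.0
```

Emit:
play_rows:
  steps:
    - [[0, 0, -0.015, 0, 0, 0, 0], [0, 0, -0.02, 0, 0, 0, 0], [0, 0, -0.03, 0, 0, 0, 0], [0, 0, -0.04, 0, 0, 0, 0], [0, 0, -0.04, 0, 0, 0, 0], [0, 0, -0.01, 0, 0, 0, 0], [0.0096, -0.0447, 0, 0, 0, 0, 0], [0.0096, -0.0447, 0, 0, 0, 0, 0], [0.0096, -0.0447, 0, 0, 0, 0, 0], [0.0096, -0.0447, 0, 0, 0, 0, 0], [0, 0, 0, 0, 0, 0, 0]]

```text
time_s: 20.25
tool_pos: [0.5114, -0.1431, 0.2637]
tool_rot: [-179.8, -0.0, 6.2]
force: [-0.1, -0.0, -2.5]
grip_width: 0.0233
grasp_force: 55.0
```

Emit:
play_rows:
  steps:
    - [[0.0096, -0.0447, 0, 0, 0, 0, 0], [0.0096, -0.0447, 0, 0, 0, 0, 0], [0.0096, -0.0447, 0, 0, 0, 0, 0], [0.0096, -0.0447, 0, 0, 0, 0, 0], [0, 0, 0, 0, 0, -0.1335, 0], [0, 0, 0, 0, 0, -0.1335, 0], [0, 0, 0, 0, 0, -0.1335, 0], [0, 0, 0, 0, 0, -0.1335, 0], [0, 0, 0, 0, 0, -0.1335, 0], [0, 0, 0, 0, 0, -0.1335, 0], [0, 0, 0, 0, 0, 0, 0], [0, 0, 0, 0, 0, 0, 0]]

```text
time_s: 21.45
tool_pos: [0.5315, 0.0288, 0.2631]
tool_rot: [-180.0, 0.0, 51.1]
force: [-0.5, 0.1, -2.0]
grip_width: 0.024
grasp_force: 55.0
```

```bash
python3 - <<'E'
from h import *
o=get_obs(); print(o["tool_pos"],o["tool_rot"],o["force"],o["grip_width"])
y=np.radians(o["tool_rot"][2]); d=np.array([.5322,.0287])-o["tool_pos"][:2]
print("tool dx,dy",d@[np.cos(y),np.sin(y)],d@[np.sin(y),-np.cos(y)])
c=read_camera("wrist"); cv2.imwrite("pics/w4.png",c["frame"][:,:,::-1])
c=read_camera("scene"); x,yy=proj(c,[[.53,.03,.15]])[0].astype(int)
a=cv2.resize(c["frame"][yy-60:yy+60,x-50:x+50,::-1],(400,480),interpolation=cv2.INTER_CUBIC)
b=cv2.resize(cv2.imread("pics/w4.png")[:,56:376],(400,480)); cv2.imwrite("pics/s4.png",np.hstack([a,b]))
E
```

```text
[0.53145388 0.02877503 0.26313432] [-1.79965366e+02  3.52792816e-02  5.11405901e+01] [-0.5497964   0.07971282 -1.99248095] 0.023961761251873385
tool dx,dy 0.0004096996528814868 0.0006280634145944288
```

View pics/s4.png

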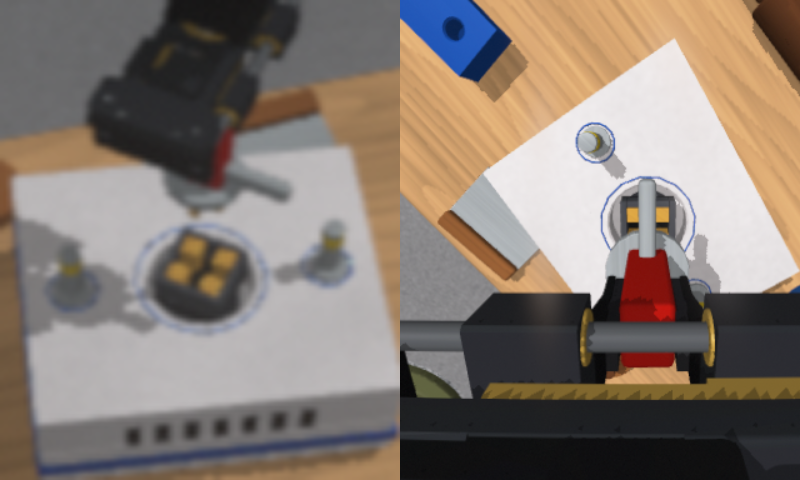

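Both pins are seated, and the blade lines up with the slot between the brass blocks (px ~647,215), so I'll lower the hook.

Emit:
play_rows:
  steps:
    - [[0.0004, 0.0006, 0.02, 0, 0, 0, 0], [0, 0, 0.02, 0, 0, 0, 0], [0, 0, 0.015, 0, 0, 0, 0], [0, 0, 0.005, 0, 0, 0, 0], [0, 0, 0.005, 0, 0, 0, 0], [0, 0, 0.005, 0, 0, 0, 0], [0, 0, 0, 0, 0, 0, 0]]

```text
time_s: 22.25
tool_pos: [0.5325, 0.0289, 0.1934]
tool_rot: [-180.0, 0.0, 51.3]
force: [-0.1, 0.1, -3.1]
grip_width: 0.0238
grasp_force: 55.0
```

Emit:
play_rows:
  steps:
    - [[0, 0, 0.004, 0, 0, 0, 0], [0, 0, 0.004, 0, 0, 0, 0], [0, 0, 0.004, 0, 0, 0, 0], [0, 0, 0.003, 0, 0, 0, 0], [0, 0, 0, 0, 0, 0, 0]]

```text
time_s: 22.75
tool_pos: [0.5321, 0.0288, 0.1779]
tool_rot: [-180.0, 0.0, 51.3]
force: [-0.1, 0.3, -3.3]
grip_width: 0.0237
grasp_force: 55.0
```

Emit:
play_rows:
  steps:
    - [[0, 0, 0.003, 0, 0, 0, 0], [0, 0, 0.003, 0, 0, 0, 0], [0, 0, 0.003, 0, 0, 0, 0], [0, 0, 0.002, 0, 0, 0, 0], [0, 0, 0, 0, 0, 0, 0]]

```text
time_s: 23.25
tool_pos: [0.5329, 0.029, 0.1681]
tool_rot: [180.0, -0.0, 51.3]
force: [-1.9, 0.0, 5.9]
grip_width: 0.0237
grasp_force: 55.0
```

Emit:
play_rows:
  steps:
    - [[0, 0, 0.002, 0, 0, 0, 0], [0, 0, 0.002, 0, 0, 0, 0], [0, 0, 0, 0, 0, 0, 0], [0, 0, 0, 0, 0, 0, 0]]

```text
time_s: 23.65
tool_pos: [0.5329, 0.0291, 0.1647]
tool_rot: [179.9, -0.0, 51.3]
force: [-2.4, -0.3, 8.4]
grip_width: 0.0239
grasp_force: 55.0
```

Emit:
play_rows:
  steps:
    - [[0, 0, 0.002, 0, 0, 0, 0], [0, 0, 0.001, 0, 0, 0, 0], [0, 0, 0, 0, 0, 0, 0], [0, 0, 0, 0, 0, 0, 0]]

```text
time_s: 24.05
tool_pos: [0.5332, 0.0292, 0.1636]
tool_rot: [179.9, 0.0, 51.3]
force: [-6.6, 0.6, 18.6]
grip_width: 0.0241
grasp_force: 55.0
```

Emit:
play_rows:
  steps:
    - [[-0.0006, -0.0008, 0, 0, 0, 0, 0], [0, 0, 0, 0, 0, 0, 0], [0, 0, 0, 0, 0, 0, 0], [0, 0, 0, 0, 0, 0, 0]]

```text
time_s: 24.45
tool_pos: [0.5329, 0.0292, 0.1636]
tool_rot: [179.8, -0.1, 51.3]
force: [-5.2, -0.3, 16.5]
grip_width: 0.0237
grasp_force: 55.0
```

```bash
python3 - <<'E'
from h import *
c=read_camera("scene"); x,yy=proj(c,[[.53,.03,.13]])[0].astype(int)
cv2.imwrite("pics/s5.png",cv2.resize(c["frame"][yy-50:yy+50,x-60:x+60,::-1],None,fx=5,fy=5,interpolation=cv2.INTER_CUBIC))
E
```

```text
(no output)
```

View pics/s5.png

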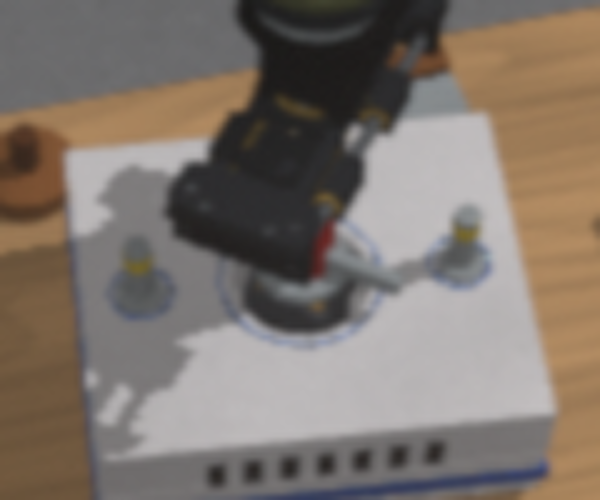

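The hook's collar sits low over the pressed coupling (crop px ~300,285), both pins are seated, and the push is steady at about 17 N. I'll hand it in.

```bash
python3 -c "
from cell import *
print(get_obs()['force']); print(sign_off())"
```

```text
[-3.71718275  0.11374722 16.50887947]
the job is handed in; nothing more can be done
None
```

Both pins are down to their collars and released, and the red hook is meshed, fully home and still gripped and pressed to the end of its travel at about 17 N; the job was handed in at about 24.5 s, and no verdict came back.

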